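# Start and tighten the winged cap of the analyser's reservoir

### The arm

A 6-joint arm with a two-finger parallel gripper is mounted at the origin on the work surface. World frame = base frame: x ahead of the robot, y to its left, z up, the work surface at z = 0. Lengths are in m, angles in rad, forces in N, time in s.
With the tool pointing down it reaches from about 0.3 to 0.875 m from the base axis. Payload 6.4 kg.
Tool frame: the origin (TCP) lies midway between the tips of the shut fingers; the grasp point (between the pads) lies ctrl.grip_depth behind it (ctrl.grip_depth is the distance from the TCP to the grasp point, in m); x points along the fingers, y is the direction in which the jaws open and shut, and the axes are right-handed (so a half turn about x gives the same grasp; the last joint's range is limited). The gripper opens to 85 mm and grips with 20 to 120 N. Pads are 22 mm wide; open, the fingers measure 114 mm over their backs; the gripper's body (76 mm by 85 mm) begins 54 mm behind the grasp point. The pads swing forward as they close: fully open they stand 13 mm farther back than shut.
Start: joints at [0.967, 0.181, 1.607, -0, 1.354, -0.206], TCP at [0.223, 0.53, 0.231] pointing down, gripper open.
Joint ranges: [-2.99, 2.99], [-0.89, 2.07], [0.3, 2.58], [-1.14, 4.28], [0, 2.63], [-3.12, 3.12]. Speed limits (rad/s): [2.57, 2.57, 3.01, 3.14, 3.14, 3.14].

### API

Orientations are given as a unit quaternion [w, x, y, z].
In Python, from bench import ctrl gives the robot as it stands.
- The arm moves only by the tool carry_out, never from a script. Its argument "motion" is one flat list of numbers, 7 for each row, row after row: the turn, a rotation vector about the tool's x, y, z in degrees, then the shift along the tool's x, y, z in m, then the gripper's target within -1 to 1 (shut at 1, half-way at 0, fully open at -1). A call has 1 to 10 rows; each row shifts and turns the pose as measured when the row begins, along the tool's axes as they then stand; what a row does not reach is not made up. A row lasts 1/10 s, in which the tool goes at most 50 mm and 8.59 degrees, less where a joint would pass 70% of its speed; a pose out of reach is approached as far as the arm can. A call with a gripper value outside its range is refused whole. The fingers move at their own pace and stop on an object; the grip force is fixed at half the most. Time passes only in rows, so rows that do not move let the fingers close. It gives the time, the measured TCP pose, the force and the opening at its end, in the units of the state.
- ctrl.get_obs(): the state, without advancing time (a new reading comes with each control period).
- ctrl.camera(name): name is "side" or "top"; returns the picture (384x512x3 uint8, blue, green, red); there is no depth.
- ctrl.camera_params(name): a dict with "mtx" (3x3 intrinsics, pixels), "k1" (the pictures are not rectified: a ray, as slopes to the right and down, at radius r is drawn at 1 + k1 r^2 times it, then the intrinsics apply), "pose" (4x4, takes a point from camera to world coordinates). Camera axes: x right, y down, z forward; pixel columns grow to the right and rows downward; lengths in m; the calibration is good to about 2 mm. A picture is of the moment at which its call begins. camera_params takes no time and is no camera call.
- ctrl.hand_in(): hands the job in, once; it reports no verdict.
Trained networks look in the newest picture that a camera, given by its name, has taken for a name from the list of things; names that differ only in an ending like _2 or _b are one class to them, and where a whole thing is asked for, a point or a joint stands for the part that bears it (a point fixed in the world has none). Each returns a list of dicts, best first, with "conf" (0 to 1); they miss things now and then, are a little off and sometimes report something else, mostly with a low value. They report only what shows in the picture. A call takes as long as a camera call. They do not tell look-alikes from the thing itself.
- ctrl.boxes_of(camera, thing): "point" ([x, y, z] in m, in the coordinates of the camera as it stood for that picture, good to about 4 mm: the middle of the surface that is visible of it).
- ctrl.trace(camera, thing): "pixels" (384x512 bool, what is visible of it).
- ctrl.landmark_of(camera, thing): "point" ([x, y, z] in m, in the coordinates of the camera as it stood for that picture, good to about 4 mm: a listed point, or the origin of a listed thing).
The state is a dict: "time_s": time; "q": joint angles; "dq": joint speeds; "joint_efforts": joint torques, N m; "eef_pos": TCP position; "eef_rot": TCP orientation; "wrist_force": force on the tool from outside, world axes, zero at the start; "torque": the same for the moment, N m; "opening": opening from 0.0 (shut) to 1.0 (fully open).
Only numpy, scipy, OpenCV 4.12 (cv2) and the standard library are available. Lean on these libraries where they do the work, as an engineer would, in place of code of your own. Each camera call takes 0.05 s, during which the arm holds its last target. There are 200 camera calls.

### The job

The blue winged cap has only been set down on the reservoir's neck and its lugs are sitting on top of the thread. Turn it backward (counter-clockwise from above) until it drops into the thread, then forward (clockwise) until it is screwed fully home against its stop, without taking the cap off the neck or forcing it over a stop. Leave the other things on the bench where they are and finish with the hand clear.

Things in the scene. Friction and masses are not known exactly. Their poses are not given: they have to be found in the camera images.
- reservoir: Fixed white canister, 136 mm square, in a 150 mm tray; position and yaw vary. Origin: centre of its underside, on the bench, z up. With the cap home, the cap's x axis is turned 53 degrees clockwise from this body's x axis. Its shoulder is 98 mm above the bench; above that a neck 60 mm in diameter with a grey right-handed three-start thread 74 mm in diameter, repeating every 120 degrees.
- neck_rim (a point): Centre of the rim of the reservoir's neck, 153 mm above the bench, on the vertical turning axis. The cap starts with its lugs on top of the thread: forward (clockwise from above) it soon meets a stop. Turned backward (counter-clockwise) 20 to 52 degrees it falls 10 mm by its own weight; 24 degrees further is another stop. Then 60 to 84 degrees forward lead it 7 mm down to a firm stop: home.
- cap: Loose blue cap, 0.25 kg, 87 mm in diameter, skirt and flat top together 53 mm tall. Origin: centre of its lower edge, z up along the turning axis, x along the wing handle on its flat top. Turned by pushing the wing's arms sideways or gripping across it; it slides easily, 1 to 5 N at an arm's end are enough; more than about 0.8 N m would force it over a stop.
- wing (a point): Centre of the cap's wing: an upright bar on its flat top, 120 mm long (x), 18 mm thick (y), 26 mm tall (z), a yellow band on the +x arm. The point is 13 mm above the flat top and 13 mm below the wing's top. The arms overhang the 87 mm disc by 16 mm at each end. Height over the bench: 188 mm at the start, 178 mm once dropped into the thread, 171 mm when home.
- reagent_mid (a point): Bystander: amber reagent bottle, 48 mm diameter, 85 mm tall; this point is half-way up.
- tray_mid (a point): Bystander: grey open tray, 90 x 70 x 35 mm; this point is half-way up.
- driver_grip (a point): Bystander: screwdriver with yellow handle lying on the bench; this point is on its handle.
There are look-alikes about, which are no part of the job. Several things have the shape of the cap; the one meant has the colours described above.

How it is judged:
By the outcome, as a careful person would: the job done as asked, in the order asked, and still so for the second after the job is handed in, with the robot touching nothing.
It also fails if it takes over 58 s, if anything falls off the work surface, if the arm or the gripper's body presses on something with over 40 N, if the wrist force passes 120 N, or if a joint passes its speed limit or range.

## Working session

There is one attempt and no reset: what is moved stays moved. The work goes in short steps, Python scripts to look and compute and a tool call to move; the robot and the scene stay as the last step left them, time stands still between calls to the robot, and variables do not carry over. Pictures are saved under pics/ and viewed, about 8 in all and at most 12, crops included, and the job is handed in when it is done.

Besides the shell and the picture viewer there is one more tool, called after ">>>" as name(argument=value, ...), one argument or row to a line, values as JSON. carry_out: Moves the arm, as the interface text tells. Its arguments: {"type":"object","properties":{"motion":{"type":"array"}},"required":["motion"]}

```bash
mkdir -p pics; ls; cat > h.py <<'E'
import numpy as np, cv2
from bench import ctrl
def w(cam,p):
    P=np.array(ctrl.camera_params(cam)["pose"]); return P[:3,:3]@np.array(p)+P[:3,3]
def proj(cam,X):
    c=ctrl.camera_params(cam);P=np.array(c["pose"]);p=P[:3,:3].T@(np.array(X)-P[:3,3]);s=p[:2]/p[2];s=s*(1+c["k1"]*(s@s))
    return (np.array(c["mtx"])@[s[0],s[1],1])[:2]
def ray(cam,uv,z):
    c=ctrl.camera_params(cam);P=np.array(c["pose"]);M=np.array(c["mtx"])
    d=np.array([(uv[0]-M[0,2])/M[0,0],(uv[1]-M[1,2])/M[1,1]]);s=d.copy()
    for _ in range(20): s=d/(1+c["k1"]*(s@s))
    r=P[:3,:3]@[s[0],s[1],1]; o=P[:3,3]; return o+r*(z-o[2])/r[2]
E
python3 - <<'E'
from h import *
print(ctrl.grip_depth)
ims=[]
for c in("top","side"):
    im=ctrl.camera(c); ims.append(im); cv2.imwrite(f"pics/{c}0.png",im)
    for t in("cap","wing","neck_rim","reservoir","reagent_mid","tray_mid","driver_grip"):
        for d in ctrl.landmark_of(c,t)[:4]:
            X=w(c,d["point"]); print(c,t,round(d["conf"],2),X.round(3),proj(c,X).round())
print(ctrl.get_obs())
E
```

```text
pics
0.0187
top cap 0.97 [0.386 0.05  0.001] [267. 274.]
top cap 0.87 [0.59  0.121 0.122] [236. 195.]
top cap 0.82 [0.802 0.018 0.001] [273. 126.]
top cap 0.81 [ 0.495 -0.115 -0.001] [325. 232.]
top wing 0.96 [0.805 0.026 0.065] [271. 118.]
top wing 0.91 [0.583 0.127 0.186] [231. 194.]
top wing 0.7 [ 0.498 -0.116  0.065] [330. 230.]
top neck_rim 0.22 [0.732 0.208 0.013] [207. 151.]
top reservoir 0.83 [0.587 0.118 0.   ] [240. 202.]
top reagent_mid 0.68 [0.458 0.219 0.042] [203. 249.]
top tray_mid 0.59 [ 0.654 -0.054  0.017] [301. 175.]
top tray_mid 0.35 [0.589 0.12  0.122] [236. 195.]
top driver_grip 0.72 [0.73  0.21  0.015] [206. 152.]
top driver_grip 0.38 [ 0.654 -0.047  0.018] [299. 175.]
side cap 0.96 [ 0.389  0.048 -0.003] [366. 244.]
side cap 0.95 [0.59  0.122 0.121] [262. 216.]
side cap 0.94 [ 0.499 -0.118  0.004] [326. 172.]
side cap 0.73 [ 0.808  0.02  -0.002] [176. 192.]
side wing 0.95 [0.59  0.123 0.187] [262. 193.]
side wing 0.83 [0.803 0.023 0.064] [173. 173.]
side wing 0.77 [0.389 0.048 0.069] [373. 223.]
side wing 0.68 [ 0.496 -0.122  0.062] [331. 153.]
side reservoir 
[... 228 characters left out ...]
21  0.012] [180. 271.]
{'time_s': 0.8, 'q': array([ 9.66665773e-01,  1.80745324e-01,  1.60698124e+00,  1.89932007e-05,
        1.35381029e+00, -2.06310954e-01]), 'dq': array([ 1.63600782e-03,  2.27564752e-03,  6.93374653e-04,  3.06117974e-04,
        1.08487951e-03, -7.37040816e-05]), 'joint_efforts': array([-1.75632445e-03, -4.44794548e+01, -3.51665890e+01, -4.39388286e-04,
        8.18123899e-04,  3.03064121e-05]), 'eef_pos': array([0.22275934, 0.53012544, 0.23132831]), 'eef_rot': array([ 0.69316593,  0.13974696,  0.69316243, -0.13970553]), 'wrist_force': array([-0.34760961,  0.59581932, -0.75083465]), 'torque': array([ 0.01409956,  0.09246526, -0.00256231]), 'opening': 0.9991302323935028}
```

View pics/top0.png

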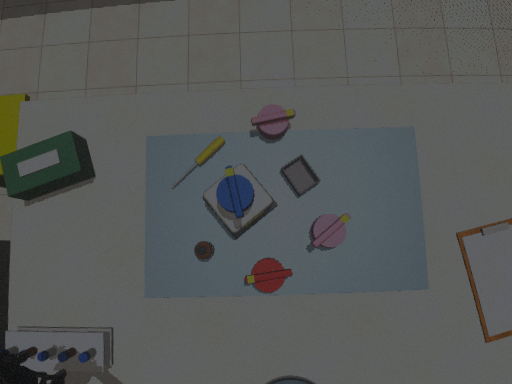

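View pics/side0.png

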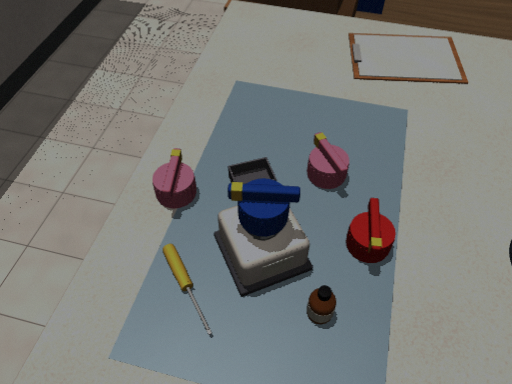

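```bash
python3 - <<'E'
from h import *
t=cv2.imread("pics/top0.png");s=cv2.imread("pics/side0.png")
a=cv2.resize(t[150:250,190:290],(400,400),interpolation=3);b=cv2.resize(s[160:290,205:335],(400,400),interpolation=3)
cv2.imwrite("pics/crop.png",np.hstack([a,b]))
for c,im,box in(("top",t,(160,225,215,260)),("side",s,(170,235,220,310))):
    h=cv2.cvtColor(im,cv2.COLOR_BGR2HSV);m=cv2.inRange(h,(20,120,80),(35,255,255));M=np.zeros_like(m);M[box[0]:box[1],box[2]:box[3]]=m[box[0]:box[1],box[2]:box[3]]
    y,x=np.nonzero(M);uv=(x.mean(),y.mean());print(c,len(x),uv,ray(c,uv,.195).round(4))
from scipy.spatial.transform import Rotation as R
q=ctrl.get_obs()["eef_rot"];print(R.from_quat(np.roll(q,-1)).as_matrix().round(3))
E
```

```text
top 51 (np.float64(229.11764705882354), np.float64(171.50980392156862)) [0.6336 0.1297 0.195 ]
side 92 (np.float64(236.5), np.float64(186.0108695652174)) [0.6338 0.1258 0.195 ]
[[ 0.     0.387  0.922]
 [ 0.     0.922 -0.387]
 [-1.     0.    -0.   ]]
```

View pics/crop.png

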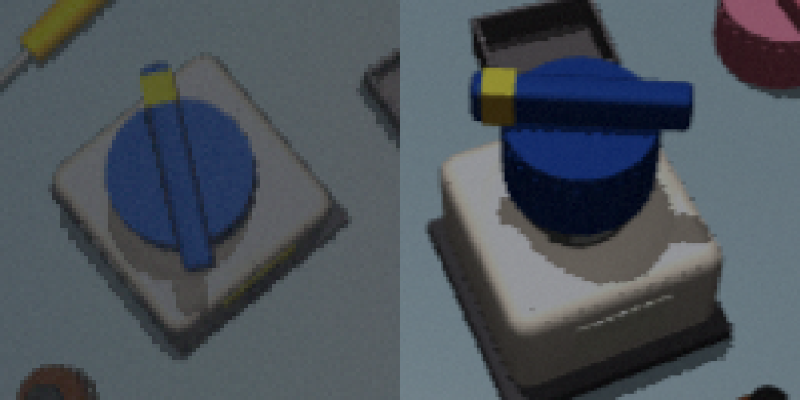

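```bash
python3 - <<'E'
from h import *
f=lambda p:(190+p[0]/4-.4,150+p[1]/4-.4)
a=ray("top",f((154,72)),.201);b=ray("top",f((199,265)),.201);d=a-b
print("wing ends",a,b,(a+b)/2,np.hypot(*d[:2]));w0=np.degrees(np.arctan2(d[1],d[0]));print("wing ang",w0)
C=[ray("top",f(p),.098) for p in((205,55),(330,205),(180,328),(55,185))]
print("ctr",np.mean(C,0))
for i in range(4):
    e=C[i]-C[i-1];y=np.degrees(np.arctan2(e[1],e[0]));print(np.hypot(*e[:2]).round(3),"yaw",y,"home rel to start",(y-53-w0+40)%90-40)
E
```

```text
wing ends [0.6415211  0.13126033 0.201     ] [0.530623   0.10825856 0.201     ] [0.58607205 0.11975945 0.201     ] 0.11325842365926482
wing ang 11.71776999352987
ctr [0.58513732 0.11833798 0.098     ]
0.127 yaw -50.35381848011673 home rel to start -25.0715884736466
0.126 yaw -142.45189897494134 home rel to start -27.16966896847123
0.122 yaw 127.59806017338572 home rel to start -27.119709820144152
0.121 yaw 39.863513516192654 home rel to start -24.854256477337216
```

>>> carry_out(
  motion=[0,0,0,-0.004,-0.021,0.044,-0.2,0,0,0,-0.004,-0.021,0.044,-0.2,0,0,0,-0.004,-0.021,0.044,-0.2,0,0,0,-0.004,-0.021,0.044,-0.2,0,0,0,-0.004,-0.021,0.044,-0.2,0,0,0,-0.004,-0.021,0.044,-0.2,0,0,0,-0.004,-0.021,0.044,-0.2,0,0,0,0,-0.021,0.044,-0.2,0,0,0,0,-0.021,0.044,-0.2,0,0,0,0,-0.021,0.044,-0.2],
)

```text
time_s: 1.8
eef_pos: [0.5532, 0.1623, 0.2617]
eef_rot: [0.695, 0.137, 0.693, -0.134]
wrist_force: [1.6, 1.5, 0.2]
opening: 0.601
```

>>> carry_out(
  motion=[0,0,0,0,-0.013,0.024,0.1,0,0,0,0,-0.012,0.023,0.1,-8,0,0,0,0,0,0.1,-8,0,0,0,0,0,0.1,-8,0,0,0,0,0,0.1,-8,0,0,0,0,0,0.1,-3,0,0,0,0,0,0.1,0,0,0,0,0,0,0.1],
)

```text
time_s: 2.6
eef_pos: [0.5934, 0.1106, 0.2607]
eef_rot: [0.704, -0.084, 0.7, 0.085]
wrist_force: [0.2, -0.1, -0.3]
opening: 0.45
```

```bash
cat >> h.py <<'E'
from scipy.spatial.transform import Rotation as R
def st(T=None):
    o=ctrl.get_obs();m=R.from_quat(np.roll(o["eef_rot"],-1)).as_matrix()
    print("t",round(o["time_s"],2),"pos",o["eef_pos"].round(4),"yang",np.degrees(np.arctan2(m[1,1],m[0,1])).round(1),"q6",o["q"][5].round(2),"F",o["wrist_force"].round(1),"T",o["torque"].round(2),"op",round(o["opening"]*85,1),"x",m[:,0].round(3))
    if T is not None: print("shift tool",(m.T@(np.array(T)-o["eef_pos"])).round(4))
def snap(n):
    t=ctrl.camera("top");s=ctrl.camera("side")
    a=cv2.resize(t[150:250,190:290],(400,400),interpolation=3);b=cv2.resize(s[130:290,185:345],(400,400),interpolation=3)
    cv2.imwrite(f"pics/{n}.png",np.hstack([a,b]))
E
python3 -c "
from h import *
st([.587,.120,.185]);snap('a')"
```

```text
t 2.6 pos [0.5934 0.1106 0.2607] yang 103.7 q6 -1.82 F [ 0.2 -0.1 -0.3] T [-0.02 -0.01 -0.01] op 38.3 x [ 0.005  0.002 -1.   ]
shift tool [ 0.0757  0.0106 -0.0044]
```

View pics/a.png

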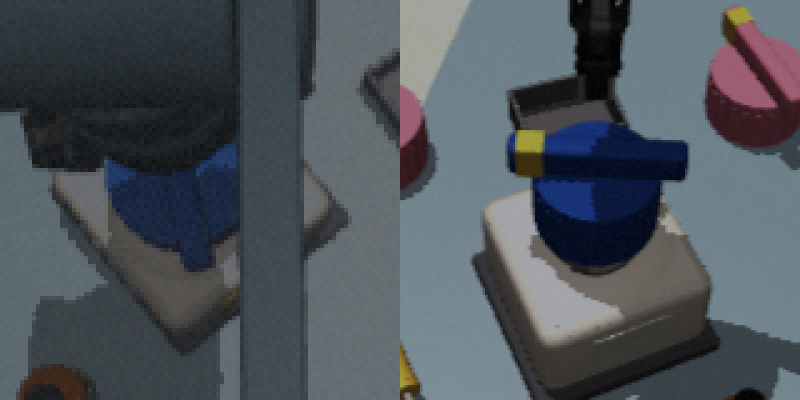

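>>> carry_out(
  motion=[2,0,0,0,0.0114,-0.0035,0.06,0,0,0,0.025,0,0,0.06,0,0,0,0.025,0,0,0.06,0,0,0,0.015,0,0,0.06,0,0,0,0.008,0,0,0.06,0,0,0,0,0,0,0.06],
)

```text
time_s: 3.3
eef_pos: [0.5888, 0.1217, 0.1871]
eef_rot: [0.707, -0.068, 0.701, 0.068]
wrist_force: [-0.1, 0.1, -0.1]
opening: 0.471
```

```bash
python3 -c "
from h import *
st([.588,.121,.185]);snap('b');print(ctrl.get_obs()['q'].round(2))"
```

```text
t 3.3 pos [0.5888 0.1217 0.1871] yang 101.0 q6 -1.76 F [-0.1  0.1 -0.1] T [ 0.06 -0.02  0.01] op 40.0 x [ 0.009  0.002 -1.   ]
shift tool [ 0.0021 -0.0006 -0.0009]
[ 0.01  0.27  1.59  0.    1.27 -1.76]
```

View pics/b.png

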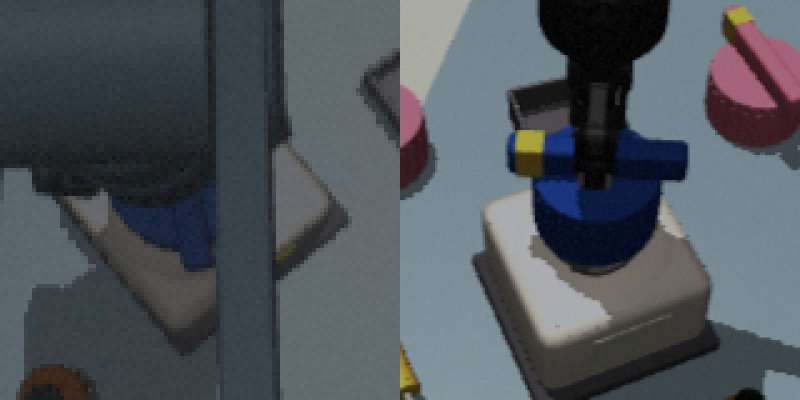

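>>> carry_out(
  motion=[0,0,0,0.002,0,0,0.25,0,0,0,0,0,0,0.4,0,0,0,0,0,0,0.46,0,0,0,0,0,0,0.46,0,0,0,0,0,0,0.46,0,0,0,0,0,0,0.46],
)

```text
time_s: 4.0
eef_pos: [0.5921, 0.1216, 0.1906]
eef_rot: [0.71, -0.068, 0.697, 0.068]
wrist_force: [0.6, 0.2, 0.3]
opening: 0.27
```

```bash
python3 -c "
from h import *
st([.588,.121,.185])"
```

```text
t 4.0 pos [0.5921 0.1216 0.1906] yang 101.0 q6 -1.76 F [0.6 0.2 0.3] T [ 0.03 -0.01  0.01] op 22.9 x [ 0.018  0.002 -1.   ]
shift tool [ 0.0055  0.0002 -0.0042]
```

>>> carry_out(
  motion=[0,1.1,0,0.006,0,-0.0045,0.46,-4,0.08,0,0.0005,0,-0.0005,0.46,-4,0.08,0,0.0005,0,-0.0005,0.46,-4,0.08,0,0.0005,0,-0.0005,0.46,-4,0.08,0,0.0005,0,-0.0005,0.46],
)

```text
time_s: 4.5
eef_pos: [0.5843, 0.1197, 0.1805]
eef_rot: [0.682, -0.169, 0.691, 0.168]
wrist_force: [-0.6, 0.0, 2.5]
opening: 0.27
```

```bash
python3 -c "
from h import *
st([.588,.121,.184])"
```

```text
t 4.5 pos [0.5843 0.1197 0.1805] yang 117.6 q6 -2.04 F [-0.6  0.   2.5] T [-0.01 -0.03 -0.05] op 22.9 x [-0.012 -0.005 -1.   ]
shift tool [-0.0035 -0.0005  0.0038]
```

>>> carry_out(
  motion=[-4,-0.7,0,-0.0035,0,0.003,0.46,-4,0,0,0,0,0,0.46,-4,0,0,0,0,0,0.46],
)

```text
time_s: 4.8
eef_pos: [0.5861, 0.1203, 0.1824]
eef_rot: [0.663, -0.242, 0.666, 0.243]
wrist_force: [0.2, -1.1, 1.7]
opening: 0.266
```

```bash
python3 -c "
from h import *
st([.588,.121,.184]);snap('c')"
```

```text
t 4.8 pos [0.5861 0.1203 0.1824] yang 130.1 q6 -2.27 F [ 0.2 -1.1  1.7] T [-0.07 -0.02 -0.01] op 22.6 x [-0.005 -0.    -1.   ]
shift tool [-0.0016 -0.0007  0.0019]
```

View pics/c.png

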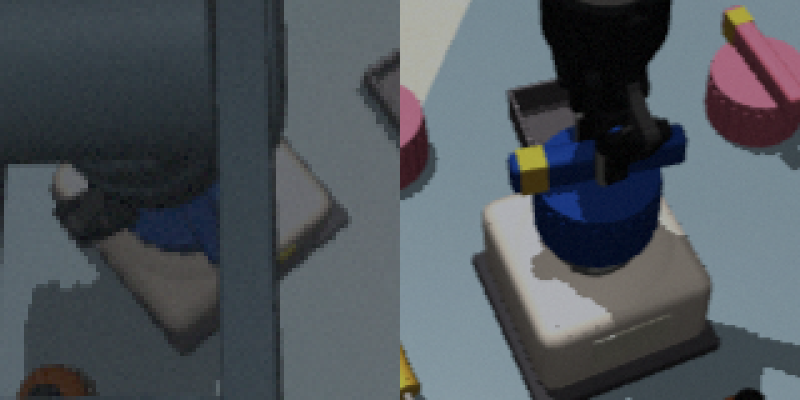

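>>> carry_out(
  motion=[-4,-0.2,0,-0.001,0,0.0015,0.46,-4,0,0,0,0,0,0.46,-4,0,0,0,0,0,0.46],
)

```text
time_s: 5.2
eef_pos: [0.5868, 0.1203, 0.1823]
eef_rot: [0.634, -0.309, 0.637, 0.31]
wrist_force: [-0.7, -0.8, 0.9]
opening: 0.269
```

```bash
cat >> h.py <<'E'
def look():
    im=ctrl.camera("side");h=cv2.cvtColor(im,cv2.COLOR_BGR2HSV);m=cv2.inRange(h,(20,120,60),(35,255,255))
    n,l,s,c=cv2.connectedComponentsWithStats(m)
    for i in range(1,n):
        if s[i,4]>25 and 205<c[i][0]<320 and 165<c[i][1]<250:
            print("yel",s[i,4],c[i].round(1))
            # fit (z,angle): radius of band centre 0.050 about axis -> angle from z guesses
            for z in(.193,.183,.176):
                X=ray("side",c[i],z);d=X[:2]-[.588,.121];print("  z",z,"ang",np.degrees(np.arctan2(d[1],d[0])).round(1),"r",np.hypot(*d).round(4))
    for t in("wing","cap"):
        for d in ctrl.landmark_of("side",t):
            X=w("side",d["point"])
            if abs(X[0]-.588)<.03 and abs(X[1]-.12)<.04: print(t,round(d["conf"],2),X.round(4))
    return im
E
python3 -c "
from h import *
st([.588,.121,.184]);look()"
```

```text
t 5.2 pos [0.5868 0.1203 0.1823] yang 141.9 q6 -2.47 F [-0.7 -0.8  0.9] T [-0.21 -0.06 -0.02] op 22.9 x [-0.005  0.    -1.   ]
shift tool [-0.0017 -0.0005  0.0013]
yel 171 [239.5 200.5]
  z 0.193 ang 43.6 r 0.0457
  z 0.183 ang 34.2 r 0.0428
  z 0.176 ang 27.0 r 0.0415
wing 0.8 [0.5893 0.1244 0.1866]
cap 0.97 [0.5873 0.1246 0.1212]
cap 0.66 [0.586  0.1228 0.0018]
```

>>> carry_out(
  motion=[-4,-0.2,0,-0.002,0,0.001,0.46,-4,0,0,0,0,0,0.46],
)

```text
time_s: 5.55
eef_pos: [0.5869, 0.1213, 0.1836]
eef_rot: [0.613, -0.349, 0.615, 0.353]
wrist_force: [0.1, -0.7, 0.5]
opening: 0.269
```

```bash
python3 -c "
from h import *
st([.588,.121,.184]);look()"
```

```text
t 5.55 pos [0.5869 0.1213 0.1836] yang 149.5 q6 -2.61 F [ 0.1 -0.7  0.5] T [-0.01 -0.    0.01] op 22.8 x [-0.004  0.004 -1.   ]
shift tool [-0.0005 -0.0011  0.0003]
yel 109 [240.6 204.1]
  z 0.193 ang 52.4 r 0.0481
  z 0.183 ang 44.3 r 0.0441
  z 0.176 ang 37.7 r 0.0419
wing 0.65 [0.589  0.122  0.1827]
cap 0.71 [0.5888 0.1196 0.117 ]
```

>>> carry_out(
  motion=[-4,0,0,-0.001,0,0,0.46,0,0,0,-0.0005,0,0,0.46],
)

```text
time_s: 5.9
eef_pos: [0.5865, 0.1214, 0.1844]
eef_rot: [0.602, -0.368, 0.604, 0.372]
wrist_force: [1.3, 0.2, -1.2]
opening: 0.268
```

```bash
python3 -c "
from h import *
st([.588,.121,.184]);im=look();cv2.imwrite('pics/d.png',cv2.resize(im[130:290,185:345],(600,600),interpolation=3))"
```

```text
t 5.9 pos [0.5865 0.1214 0.1844] yang 153.1 q6 -2.67 F [ 1.3  0.2 -1.2] T [-0.08 -0.19 -0.03] op 22.8 x [-0.006  0.004 -1.   ]
shift tool [ 0.0004 -0.0015  0.0003]
yel 103 [243.5 206.7]
  z 0.193 ang 60.8 r 0.0481
  z 0.183 ang 53.6 r 0.0432
  z 0.176 ang 47.6 r 0.0402
wing 0.73 [0.589  0.1191 0.1751]
cap 0.66 [0.5875 0.1237 0.1139]
```

View pics/d.png

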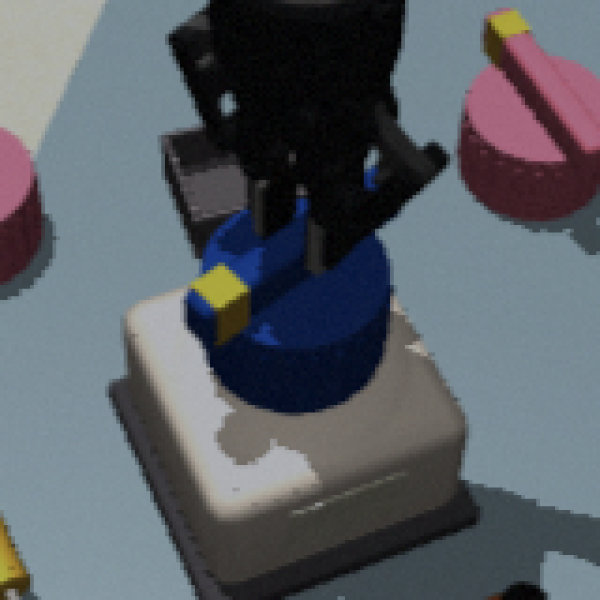

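>>> carry_out(
  motion=[5,0,0,0,0.001,0,0.46,5,-0.3,0,0.004,0,0,0.46,0,0,0,0.004,0,0,0.46,0,0,0,0,0,0,0.46],
)

```text
time_s: 6.45
eef_pos: [0.5861, 0.122, 0.1767]
eef_rot: [0.635, -0.31, 0.633, 0.315]
wrist_force: [1.0, -0.8, -0.3]
opening: 0.271
```

```bash
python3 -c "
from h import *
st([.588,.121,.176]);look()"
```

```text
t 6.45 pos [0.5861 0.122  0.1767] yang 142.5 q6 -2.49 F [ 1.  -0.8 -0.3] T [-0.07 -0.18  0.05] op 23.0 x [-0.001  0.008 -1.   ]
shift tool [ 0.0007 -0.0021  0.0003]
yel 108 [243.8 206.9]
  z 0.193 ang 61.5 r 0.048
  z 0.183 ang 54.3 r 0.043
  z 0.176 ang 48.3 r 0.0399
wing 0.95 [0.5904 0.1227 0.1739]
cap 0.62 [0.5869 0.1243 0.1105]
```

>>> carry_out(
  motion=[5,0.3,0,0,-0.0015,0,0.46,5,0,0,0,0,0,0.46,5,0,0,0.0005,0,0,0.46,5,0,0,0.0005,0,0,0.46,5,0,0,0.0005,0,0,0.46,5,0,0,0.0005,0,0,0.46],
)

```text
time_s: 7.2
eef_pos: [0.5883, 0.1215, 0.1769]
eef_rot: [0.694, -0.131, 0.695, 0.134]
wrist_force: [-0.1, -0.5, 1.7]
opening: 0.272
```

```bash
python3 -c "
from h import *
st([.588,.121,.174]);look()"
```

```text
t 7.2 pos [0.5883 0.1215 0.1769] yang 111.6 q6 -1.95 F [-0.1 -0.5  1.7] T [-0.05 -0.09  0.04] op 23.1 x [-0.002  0.004 -1.   ]
shift tool [ 0.0029 -0.0003 -0.0004]
yel 173 [238.8 203.1]
  z 0.193 ang 48.3 r 0.0493
  z 0.183 ang 40.0 r 0.0458
  z 0.176 ang 33.5 r 0.044
wing 0.64 [0.5904 0.1209 0.1751]
cap 0.61 [0.5882 0.1216 0.1115]
```

>>> carry_out(
  motion=[5,0,0,0.001,0,0,0.46,5,0,0,0.001,0,0,0.46,5,0,0,0.001,0,0,0.46,5,0,0,0.001,0,0,0.46,5,0,0,0.001,0,0,0.46,5,0,0,0.001,0,0,0.46],
)

```text
time_s: 7.95
eef_pos: [0.5873, 0.1217, 0.1705]
eef_rot: [0.704, 0.051, 0.707, -0.049]
wrist_force: [0.8, -1.1, 0.8]
opening: 0.275
```

```bash
python3 -c "
from h import *
st([.588,.121,.172]);look()"
```

```text
t 7.95 pos [0.5873 0.1217 0.1705] yang 81.9 q6 -1.43 F [ 0.8 -1.1  0.8] T [-0.09 -0.02  0.05] op 23.4 x [-0.005  0.004 -1.   ]
shift tool [-0.0015 -0.0006  0.0008]
yel 165 [236.5 193.3]
  z 0.193 ang 23.4 r 0.0458
  z 0.183 ang 13.3 r 0.0458
  z 0.176 ang 6.4 r 0.0465
wing 0.81 [0.5893 0.1229 0.1748]
cap 0.96 [0.5876 0.1233 0.1052]
```

>>> carry_out(
  motion=[4,-0.2,0,0,0,0,0.46,4,0,0,0,0,0,0.46,3,0,0,0,0,0,0.46],
)

```text
time_s: 8.4
eef_pos: [0.5869, 0.1219, 0.1703]
eef_rot: [0.697, 0.115, 0.699, -0.113]
wrist_force: [-0.2, 0.6, -0.1]
opening: 0.27
```

```bash
python3 -c "
from h import *
st([.588,.121,.170]);look()"
```

```text
t 8.4 pos [0.5869 0.1219 0.1703] yang 71.5 q6 -1.24 F [-0.2  0.6 -0.1] T [-0.04 -0.07  0.02] op 22.9 x [-0.002  0.004 -1.   ]
shift tool [ 0.0003 -0.0005  0.0013]
yel 85 [236.1 192.6]
  z 0.193 ang 21.6 r 0.0462
  z 0.183 ang 11.6 r 0.0464
  z 0.176 ang 4.8 r 0.0474
wing 0.77 [0.5866 0.1207 0.1665]
cap 0.59 [0.5867 0.1223 0.1072]
```

>>> carry_out(
  motion=[3,0,0,0,0,0.001,0.46,3,0,0,0,0,0,0.46],
)

```text
time_s: 8.75
eef_pos: [0.5879, 0.1217, 0.1703]
eef_rot: [0.69, 0.149, 0.693, -0.147]
wrist_force: [0.0, -0.5, 0.5]
opening: 0.268
```

```bash
python3 -c "
from h import *
st([.588,.121,.170]);im=look();cv2.imwrite('pics/e.png',cv2.resize(im[130:290,185:345],(600,600),interpolation=3))"
```

```text
t 8.75 pos [0.5879 0.1217 0.1703] yang 65.9 q6 -1.15 F [ 0.  -0.5  0.5] T [0.03 0.08 0.02] op 22.8 x [-0.002  0.004 -1.   ]
shift tool [ 0.0003 -0.0006  0.0004]
yel 54 [236.9 193.6]
  z 0.193 ang 24.5 r 0.0453
  z 0.183 ang 14.3 r 0.0451
  z 0.176 ang 7.3 r 0.0458
wing 0.57 [0.5886 0.1212 0.1674]
cap 0.61 [0.5878 0.1205 0.1055]
```

View pics/e.png

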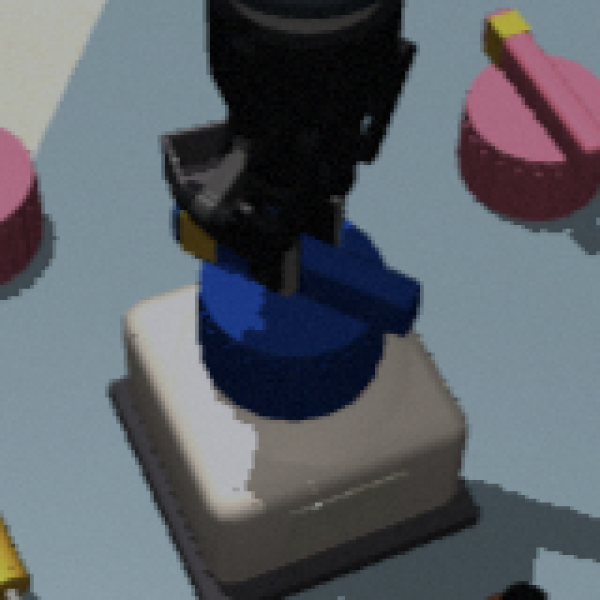

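>>> carry_out(
  motion=[3,0,0,0,0,0,0.46,3,0,0,0,0,0,0.46],
)

```text
time_s: 9.1
eef_pos: [0.5879, 0.1213, 0.1704]
eef_rot: [0.682, 0.182, 0.684, -0.181]
wrist_force: [0.3, -1.8, 0.4]
opening: 0.272
```

```bash
python3 -c "
from h import *
st([.588,.121,.170])
X=ray('side',(296.3,210),.174)[:2]-[.588,.121];print(np.degrees(np.arctan2(-X[1],-X[0])),np.hypot(*X))"
```

```text
t 9.1 pos [0.5879 0.1213 0.1704] yang 60.2 q6 -1.05 F [ 0.3 -1.8  0.4] T [-0.27 -0.07  0.5 ] op 23.1 x [-0.002  0.003 -1.   ]
shift tool [ 0.0004 -0.0002  0.0003]
-11.801366620826576 0.06002112295453188
```

>>> carry_out(
  motion=[-5,0,0,0,0,0,0.3,-5,0,0,0,0,0,0.1,0,0,0,0,0,0,0.0,0,0,0,0,0,0,0.0,0,0,0,-0.02,0,0,0.0,0,0,0,-0.04,0,0,0.0,0,0,0,-0.04,0,0,0.0],
)

```text
time_s: 9.8
eef_pos: [0.5838, 0.1209, 0.2652]
eef_rot: [0.691, 0.118, 0.703, -0.118]
wrist_force: [0.9, -0.1, 1.1]
opening: 0.498
```

```bash
python3 -c "
from h import *
st();im=look();cv2.imwrite('pics/f.png',cv2.resize(im[130:290,185:345],(600,600),interpolation=3))"
```

```text
t 9.8 pos [0.5838 0.1209 0.2652] yang 70.8 q6 -1.23 F [ 0.9 -0.1  1.1] T [0.01 0.02 0.  ] op 42.4 x [-0.018  0.003 -1.   ]
yel 125 [239.3 186.3]
  z 0.193 ang 3.6 r 0.0417
  z 0.183 ang -6.9 r 0.0444
  z 0.176 ang -13.4 r 0.0471
wing 0.93 [0.5907 0.122  0.1669]
cap 0.67 [0.5862 0.121  0.1069]
```

View pics/f.png

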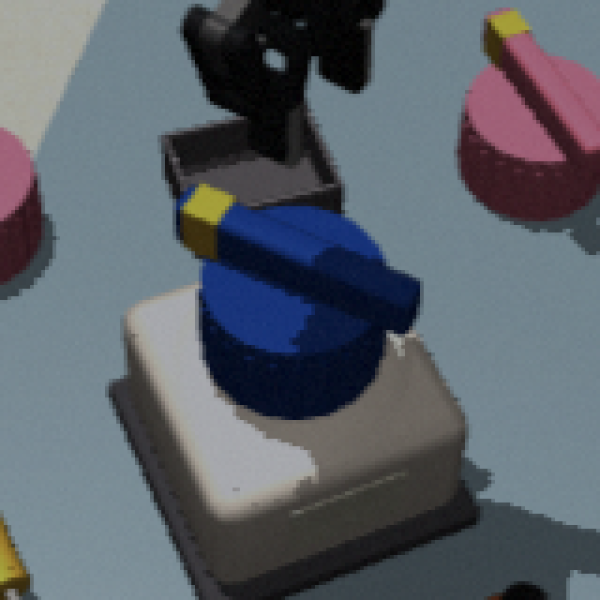

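>>> carry_out(
  motion=[0,-1,0,-0.02,0.04,-0.02,-0.2,0,0,0,0,0.045,-0.02,-0.2,0,0,0,0,0.045,-0.02,-0.2,0,0,0,0,0.045,-0.02,-0.2,0,0,0,0,0.045,-0.02,-0.2,0,0,0,0,0,0,-0.2],
)

```text
time_s: 10.55
eef_pos: [0.5628, 0.3659, 0.2803]
eef_rot: [0.697, 0.12, 0.696, -0.123]
wrist_force: [-0.3, -0.2, 0.2]
opening: 0.603
```

```bash
python3 -c "
from h import *
st();look();im=ctrl.camera('top');cv2.imwrite('pics/g.png',cv2.resize(im[150:250,190:290],(600,600),interpolation=3))
for c in('top','side'):
  if c=='side': ctrl.camera(c)
  for t in('reservoir','reagent_mid','tray_mid','driver_grip'):
    for d in ctrl.landmark_of(c,t)[:1]: print(c,t,w(c,d['point']).round(3))"
```

```text
t 10.55 pos [0.5628 0.3659 0.2803] yang 70.2 q6 -0.82 F [-0.3 -0.2  0.2] T [-0.    0.03  0.03] op 51.2 x [ 0.    -0.005 -1.   ]
wing 0.69 [0.5916 0.122  0.171 ]
cap 0.96 [0.5876 0.1205 0.1022]
top reservoir [ 0.587  0.116 -0.003]
top reagent_mid [0.457 0.217 0.041]
top tray_mid [ 0.652 -0.048  0.018]
top driver_grip [0.729 0.211 0.015]
side reservoir [ 0.586  0.122 -0.   ]
side reagent_mid [0.46  0.216 0.039]
side driver_grip [0.728 0.211 0.012]
```

View pics/g.png

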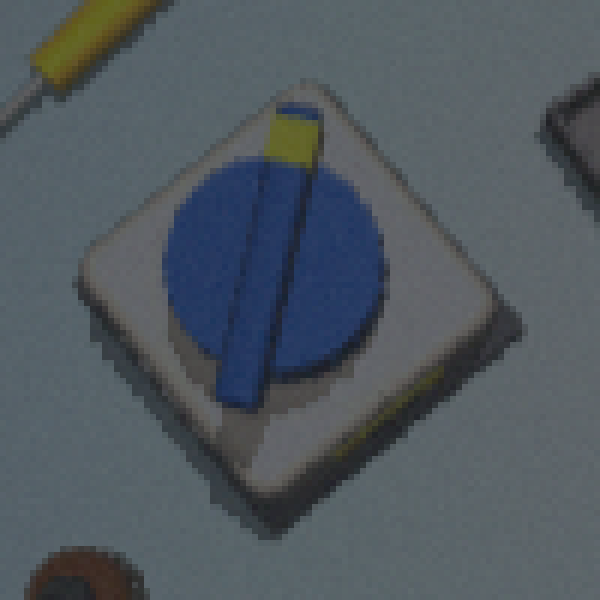

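```bash
python3 -c "
from h import *
f=lambda p:(190+p[0]/6-.4,150+p[1]/6-.4)
def A(p,q,z):
  d=ray('top',f(p),z)-ray('top',f(q),z);return np.degrees(np.arctan2(d[1],d[0])).round(1)
print('wing',A((298,107),(238,402),.184))
for p,q in(((95,245),(280,95)),((335,90),(490,280)),((90,310),(235,480)),((300,485),(480,330))): print((A(p,q,.098)-53)%90-90)
im=ctrl.camera('top')
m=[d for d in ctrl.trace('top','reservoir')];print([round(d['conf'],2) for d in m])
c=cv2.findContours(m[0]['pixels'].astype('uint8'),0,1)[0];r=cv2.minAreaRect(max(c,key=cv2.contourArea));b=cv2.boxPoints(r);print(r)
M=[ray('top',p,.08) for p in b]
for i in range(4):
  e=M[i]-M[i-1];print('box',(np.degrees(np.arctan2(e[1],e[0]))-53)%90-90,np.hypot(*e[:2]))
"
```

```text
wing -12.7
-15.299999999999997
-16.099999999999994
-13.799999999999997
-14.0
[0.6]
((238.17306518554688, 199.6831817626953), (58.25789260864258, 54.838844299316406), 50.44033432006836)
box -14.643798920158616 0.15145871371861774
box -14.703998788113324 0.1432052753281965
box -15.737464697280302 0.1528311029744763
box -15.25436099088455 0.14029608856950435
```

>>> carry_out(
  motion=[0,0,0,0,-0.044,0.0214,0.0,0,0,0,0,-0.044,0.0214,0.0,0,0,0,0,-0.044,0.0214,0.0,0,0,0,0,-0.044,0.0214,0.0,0,0,0,0,-0.044,0.0214,0.0,0,0,0,0,0,0,0.0],
)

```text
time_s: 11.9
eef_pos: [0.5908, 0.1111, 0.2839]
eef_rot: [0.699, 0.119, 0.694, -0.123]
wrist_force: [-0.1, 0.4, 0.0]
opening: 0.502
```

```bash
python3 -c "
from h import *
st([.588,.121,.170])"
```

```text
t 11.9 pos [0.5908 0.1111 0.2839] yang 70.2 q6 -1.23 F [-0.1  0.4  0. ] T [ 0.   -0.01  0.  ] op 42.6 x [ 0.005 -0.007 -1.   ]
shift tool [ 0.1138  0.0088 -0.0067]
```

>>> carry_out(
  motion=[0,0.4,0,0,0.009,-0.006,0.06,0,0,0,0.04,0,0,0.06,0,0,0,0.04,0,0,0.06,0,0,0,0.02,0,0,0.06,0,0,0,0.01,0,0,0.06,0,0,0,0,0,0,0.06],
)

```text
time_s: 12.5
eef_pos: [0.5885, 0.1292, 0.1731]
eef_rot: [0.698, 0.12, 0.696, -0.121]
wrist_force: [-0.5, -0.0, 0.5]
opening: 0.471
```

```bash
python3 -c "
from h import *
st([.588,.121,.170])"
```

```text
t 12.5 pos [0.5885 0.1292 0.1731] yang 70.4 q6 -1.21 F [-0.5 -0.   0.5] T [ 0.03 -0.02  0.04] op 40.0 x [ 0.002 -0.001 -1.   ]
shift tool [ 0.0031 -0.0079  0.0022]
```

>>> carry_out(
  motion=[0,0,0,0.002,-0.008,0.002,0.06,0,0,0,0.001,0,0,0.06,0,0,0,0,0,0,0.3,0,0,0,0,0,0,0.46,0,0,0,0,0,0,0.46,0,0,0,0,0,0,0.46],
)

```text
time_s: 13.1
eef_pos: [0.5905, 0.1218, 0.1754]
eef_rot: [0.7, 0.12, 0.693, -0.12]
wrist_force: [-1.1, -1.0, 0.0]
opening: 0.271
```

```bash
python3 -c "
from h import *
st([.588,.121,.170])"
```

```text
t 13.1 pos [0.5905 0.1218 0.1754] yang 70.5 q6 -1.22 F [-1.1 -1.   0. ] T [-0.07  0.03 -0.05] op 23.1 x [ 0.01  -0.001 -1.   ]
shift tool [ 0.0054 -0.0016 -0.0021]
```

Now turn in small steps, watching the torque.

>>> carry_out(
  motion=[3,0.5,0,0.003,-0.001,-0.001,0.46,3,0,0,0,0,0,0.46],
)

```text
time_s: 13.3
eef_pos: [0.5897, 0.1209, 0.1731]
eef_rot: [0.69, 0.158, 0.688, -0.156]
wrist_force: [-0.7, -0.9, 0.0]
opening: 0.271
```

>>> carry_out(
  motion=[2,0,0,0,0,0,0.46],
)

```text
time_s: 13.4
eef_pos: [0.5899, 0.1207, 0.1733]
eef_rot: [0.687, 0.171, 0.685, -0.169]
wrist_force: [-0.5, -0.8, -0.2]
opening: 0.269
```

```bash
python3 -c "
from h import *
st([.588,.121,.170])"
```

```text
t 13.4 pos [0.5899 0.1207 0.1733] yang 62.2 q6 -1.08 F [-0.5 -0.8 -0.2] T [-0.04 -0.06  0.16] op 22.9 x [ 0.004  0.002 -1.   ]
shift tool [ 0.0033 -0.0006 -0.0018]
```

>>> carry_out(
  motion=[1.5,0,0,0.001,0,-0.001,0.46],
)

```text
time_s: 13.5
eef_pos: [0.5898, 0.1207, 0.1731]
eef_rot: [0.686, 0.18, 0.682, -0.178]
wrist_force: [1.1, -2.6, 6.0]
opening: 0.268
```

```bash
python3 -c "
from h import *
st([.588,.121,.170])"
```

```text
t 13.5 pos [0.5898 0.1207 0.1731] yang 60.6 q6 -1.05 F [ 1.1 -2.6  6. ] T [-0.47 -0.05  0.32] op 22.8 x [ 0.006  0.001 -1.   ]
shift tool [ 0.0031 -0.0007 -0.0017]
```

>>> carry_out(
  motion=[-5,0,0,0,0,0,0.3,-5,0,0,0,0,0,0.1,0,0,0,0,0,0,0.0,0,0,0,0,0,0,0.0,0,0,0,-0.02,0,0,0.0,0,0,0,-0.04,0,0,0.0,0,0,0,-0.04,0,0,0.0],
)

```text
time_s: 14.2
eef_pos: [0.5849, 0.1209, 0.2681]
eef_rot: [0.693, 0.121, 0.7, -0.121]
wrist_force: [1.5, 0.6, -0.3]
opening: 0.502
```

>>> carry_out(
  motion=[0,0,0,-0.02,0.04,-0.02,0,0,0,0,0,0.045,-0.02,0,0,0,0,0,0.045,-0.02,0,0,0,0,0,0.045,-0.02,0,0,0,0,0,0,0,0],
)

```text
time_s: 14.7
eef_pos: [0.5735, 0.3177, 0.2992]
eef_rot: [0.698, 0.129, 0.694, -0.125]
wrist_force: [-0.8, -0.4, 0.1]
opening: 0.498
```

```bash
python3 -c "
from h import *
st();look();im=ctrl.camera('top');cv2.imwrite('pics/i.png',cv2.resize(im[150:250,190:290],(600,600),interpolation=3))"
```

```text
t 14.7 pos [0.5735 0.3177 0.2992] yang 69.3 q6 -0.89 F [-0.8 -0.4  0.1] T [-0.05  0.01  0.04] op 42.3 x [ 0.007  0.006 -1.   ]
wing 0.79 [0.591  0.121  0.1681]
cap 0.66 [0.5903 0.1183 0.1022]
```

View pics/i.png

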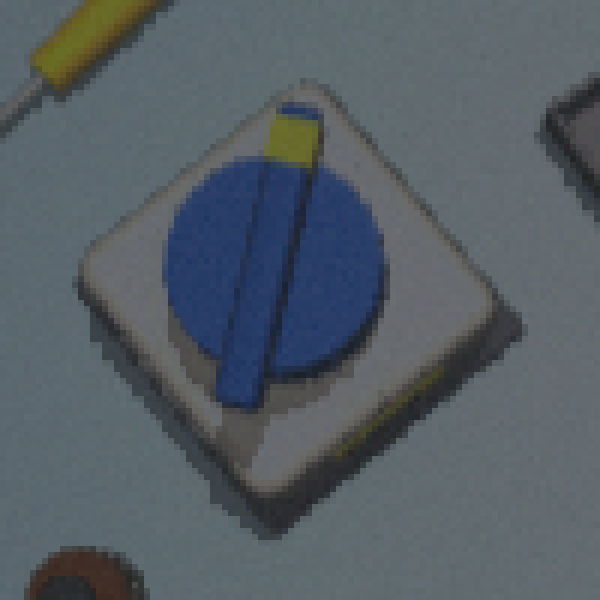

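The cap has not moved since the last push, with its wing running from (300,105) to (240,402). It is at its stop and the hand is clear.

```bash
python3 -c "
from h import *
print(ctrl.hand_in())"
```

```text
the job is handed in; nothing more can be done
None
```

The blue cap is screwed fully home on the reservoir. I handed the job in at about 15 s with the hand clear.

**What I did:** I put the fingers loosely on either side of the wing, without gripping it. I turned the cap back about 35–40° until it dropped into the thread; the cap's lower edge went from about 0.121 m to 0.111 m. Then I turned it forward about 60° to the stop and lifted away.

**Last checks:**
- **Stop:** at the end of the turn the torque rose from about 0.03 to 0.5 N m, below the 0.8 N m limit. A second gentle push met resistance at the same hand angle (0.32 N m), and the cap did not move.
- **Height:** the wing read 0.168–0.171 m, against 0.171 m when home. The cap's lower edge read about 0.102 m, against 0.104 m expected from the listed dimensions.
- **Angle:** the wing measured about −13° in the pictures, while the reservoir's edges put home at about −15°. I took this 2° difference as picture noise.
- **Other things:** the reagent bottle and screwdriver were where they started in both cameras. The grey tray was checked in the top camera only, because the side view did not report it. I made these checks before the second push and did not repeat the measurements after it.

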